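# Reset the tripped dust extractor under its hood

## Task

The dust extractor's cut-out has tripped and its hood has popped ajar: reach under the hood's raised front edge, push the hidden sprung safety catch to the left (as you face the extractor's front) and hold it there while you lift the hood, without forcing it, and open the hood wide so that it stands up by itself. Then push the cut-out lever inside the case fully over to the back, and leave the hood standing wide open so that the motor can cool. Do not shift or knock over the other things on the bench.

Things in the scene. Friction and masses are not known exactly. Their poses are not given: they have to be found in the camera images.
- cabinet: Dust extractor: grey open-topped steel case fixed to the bench, 200 mm deep (x), 270 wide (y), 95 high, walls 5 mm, black hose port on its left side. Its front faces roughly to the robot's right (world -y), its left side the robot. Origin: centre of its underside; x from its front to its back, y to its left, z up. Inside: the cut-out lever and, along the back wall, a motor tube, top 48 mm above the bench.
- hood (a joint): Opening angle of the hood, rad: 0 = shut, grows as the front edge rises. Starts popped ajar at 0.05 to 0.10; the catch stops it at 0.12; with the catch aside it goes on to a stop at 1.75. Past 1.25 (72 degrees) it is wide open. A stiff friction hinge keeps it wherever it is left; lifting takes about 5 N at the front edge.
- hood_hinge (a point): Middle of the hood's hinge line: 100 mm behind the case's origin, 95 mm up; the axis is the case's y. The hood is a flat grey panel, 250 mm from hinge to front edge, 294 wide, 5 thick, hinge line in its underside, with 16 mm skirts at its left and right sides only.
- hood_edge (a point): Middle of the lower front edge of the hood (moves with it, 250 mm from the hinge line). The front overhangs the case's front wall by 50 mm; the space under the overhang is open from the front and down to the bench.
- catch (a joint): Safety catch, m pushed to the left (case's +y) from rest: 0 = hooked, clear of its keeper from 0.010, stop at 0.022. A spring drives it back to 0 (1.5 N at rest, 4.8 N at the stop), so it must be held aside until the hood is lifted past about 0.25 rad; then it may be let go.
- catch_tab (a point): Centre of the right face of the catch's tab: the face to push, to the left. The catch is a steel blade hanging from the hood's overhang and moving with it: 8 mm thick (y), 47 deep below the hood's underside, from 6 to 46 mm behind the front edge. This point is 16 mm behind the edge, 25 mm below the underside.
- keeper (a point): Centre of the steel keeper fixed to the case's front wall, sticking out 18 mm, 12 wide (y), 9 thick. The rear 18 mm of the catch blade's lower end has a foot, 12 mm to the right, that hooks under it. Push only on the blade's front 20 mm, where the space to its right is free.
- lever (a joint): Cut-out lever inside the case, rad: 0 = tripped, leaning to the case's front; it swings back to 1.0 = reset, leaning to the case's rear. Starts at 0 to 0.15; beyond 0.85 it is reset. It stays where it is left and moves with about 1.5 N at the knob.
- lever_tip (a point): Centre of the lever's black ball knob, 26 mm across, on a 10 mm rod 50 mm long from its pivot. The knob's centre is about 76 to 82 mm above the bench, below the case's rim.
- lever_base: Black housing block of the lever, 70 x 50 x 25 mm, standing on the case's floor (10 mm up) at a place that varies; origin: centre of its underside; same axes as the case. The lever's pivot is 22 mm above this origin, its axis along y.
- tin: Bystander: steel paint tin, 84 mm across, 100 mm tall, behind the extractor.
- bottle: Bystander: green glass bottle, 60 mm across, 190 mm tall, right of the extractor.
- mug: Bystander: white mug, 76 mm across, 90 mm tall, front right of the extractor.
- tape: Bystander: roll of tape lying flat, 100 mm across, 22 mm high, front left of the extractor.
- offcut: Bystander: pine offcut lying flat, 90 x 110 x 20 mm, in front of the extractor.
- jar: Bystander: white jar with a black cap, 72 mm across, 85 mm tall, behind the extractor.

How it is judged:
By the outcome, as a careful person would: the job done as asked, in the order asked, and still so for the second after the job is handed in, with the robot touching nothing.
It also fails if it takes over 54 s, if anything falls off the work surface, if the arm or the gripper's body presses on something with over 40 N, if the wrist force passes 120 N, or if a joint passes its speed limit or range.

## Robot

A 6-joint arm with a two-finger parallel gripper is mounted at the origin on the work surface. World frame = base frame: x ahead of the robot, y to its left, z up, the work surface at z = 0. Lengths are in m, angles in rad, forces in N, time in s.
With the tool pointing down it reaches from about 0.275 to 0.825 m from the base axis. Payload 4.9 kg.
Tool frame: the origin (TCP) lies midway between the tips of the shut fingers; the grasp point (between the pads) lies 19 mm behind it (grip_point_offset is the distance from the TCP to the grasp point, in m); z points along the fingers, x is the direction in which the jaws open and shut, and the axes are right-handed (so a half turn about z gives the same grasp; the last joint's range is limited). The gripper opens to 85 mm and grips with 20 to 120 N. Pads are 22 mm wide; open, the fingers measure 114 mm over their backs; the gripper's body (76 mm by 85 mm) begins 54 mm behind the grasp point. The pads swing forward as they close: fully open they stand 13 mm farther back than shut.
Start: joints at [-1.436, 0.326, -0.193, 1.052, 0, 1.437], TCP at [0.146, -0.53, 0.231] pointing down, gripper open.
Joint ranges: [-2.65, 2.65], [-0.97, 1.79], [-1.3, 1.35], [-1.93, 2.1], [-1.47, 1.37], [-3.14, 3.14]. Speed limits (rad/s): [2.57, 2.57, 3.14, 3.14, 3.14, 3.14].

## Interface

Orientations are given as a rotation vector (axis times angle).
In Python, from cell import * gives the robot as it stands. Calls block until the motion is done:
- movep(position, orientation): joint-space move of the TCP to a pose.
- move_l(position, velocity=0.15, rot=None, until_force=None): straight line of the TCP; rot=None keeps the orientation; velocity is the mean speed in m/s. With until_force (N) it stops when the force on the tool has changed by that much, and returns True; else False.
- set_joints(angles): joint-space move.
- let_go() and grab(newtons=None): open the fingers fully, or close them until they stop; newtons is the grip in N (None keeps the last).
- sleep(seconds).
- ik(position, orientation): joint angles nearest the present ones, or None.
- get_state(): the state.
- grab_frame(name): name is "scene" or "top"; returns a dict with "img" (400x640x3 uint8, red, green, blue), "fx", "fy", "cx", "cy" (pixels), "cam_to_world" (4x4, takes a point from camera to world coordinates). Camera axes: x right, y down, z forward; pixel columns grow to the right and rows downward; lengths in m; the calibration is good to about 2 mm. A picture is of the moment at which its call begins. There is no depth.
A pose or a line that the arm cannot do raises MotionError and nothing moves.
- sign_off(): hands the job in, once; it reports no verdict.
Trained networks look in the newest picture that a camera, given by its name, has taken for a name from the list of things; names that differ only in an ending like _2 or _b are one class to them, and where a whole thing is asked for, a point or a joint stands for the part that bears it (a point fixed in the world has none). Each returns a list of dicts, best first, with "score" (0 to 1); they miss things now and then, are a little off and sometimes report something else, mostly with a low value. They report only what shows in the picture. A call takes as long as a camera call.
- spot_in(camera, name): "centre" ([column, row] in pixels, amid what is visible of it).
- silhouettes(camera, name): "mask" (400x640 bool, what is visible of it) and "centre" ([column, row] in pixels, amid what is visible of it).
- tip_of(camera, name): "centre" ([column, row] in pixels: a listed point, or the origin of a listed thing).
The state is a dict: "clock": time; "q": joint angles; "joint_velocities": joint speeds; "tau": joint torques, N m; "position": TCP position; "eef_rot": TCP orientation; "contact_force": force on the tool from outside, world axes, zero at the start; "wrist_torque": the same for the moment, N m; "finger_gap": opening from 0.0 (shut) to 1.0 (fully open).
Only numpy, scipy, OpenCV 4.12 (cv2) and the standard library are available. Lean on these libraries where they do the work, as an engineer would, in place of code of your own. Each camera call takes 0.05 s, during which the arm holds its last target. There are 200 camera calls.

## Working session

There is one attempt and no reset: what is moved stays moved. The work goes in short steps, each a Python script; the robot and the scene stay as the last script left them, time stands still between calls to the robot, and variables do not carry over. Pictures are saved under pics/ and viewed, about 8 in all and at most 12, crops included, and the job is handed in when it is done.

```bash
ls; mkdir -p pics
python3 - <<'E'
from cell import *
import cv2,numpy as np
for c in("scene","top"):
    f=grab_frame(c); cv2.imwrite(f"pics/a_{c}.png",f["img"][:,:,::-1])
    print(c,f["fx"],f["fy"],f["cx"],f["cy"],np.round(f["cam_to_world"],4).tolist())
    for n in["cabinet","hood_hinge","hood_edge","catch_tab","keeper","lever_tip","lever_base","tin","bottle","mug","tape","offcut","jar"]:
        print(n,[(np.round(d["centre"],1).tolist(),round(d["score"],2)) for d in tip_of(c,n)[:2]])
print(get_state())
E
```

```text
pics
scene 419.8419411777561 419.8419411777561 316.68540859272997 200.62301579701708 [[0.8097, 0.3094, -0.4987, 1.1182], [0.5867, -0.4478, 0.6747, -0.7123], [-0.0146, -0.8389, -0.5441, 0.6689], [0.0, 0.0, 0.0, 1.0]]
cabinet [([331.1, 203.0], 0.59), ([381.7, 268.0], 0.52)]
hood_hinge [([339.4, 162.6], 0.8)]
hood_edge [([312.5, 202.9], 0.76)]
catch_tab [([310.9, 206.0], 0.58)]
keeper [([322.7, 203.9], 0.66), ([330.1, 207.0], 0.51)]
lever_tip []
lever_base []
tin []
bottle [([408.9, 217.9], 0.57)]
mug [([376.9, 265.9], 0.81)]
tape [([268.2, 258.5], 0.87)]
offcut [([334.4, 287.3], 0.57)]
jar [([377.0, 179.1], 0.78)]
top 515.8292391495959 515.8292391495959 323.4097948745239 198.61699386327024 [[0.0158, -0.9905, 0.1368, 0.433], [-0.9997, -0.0185, -0.0182, 0.0386], [0.0206, -0.1365, -0.9904, 1.1304], [0.0, 0.0, 0.0, 1.0]]
cabinet [([278.7, 215.0], 0.75)]
hood_hinge [([228.6, 220.0], 0.77)]
hood_edge [([347.9, 191.6], 0.79)]
catch_tab [([350.1, 190.8], 0.69), ([398.6, 138.1], 0.41)]
keeper [([329.6, 187.7], 0.92)]
lever_tip [([403.5, 208.7], 0.58)]
lever_base []
tin [([180.8, 250.9], 0.86)]

[... 169 characters left out ...]
.88)]
{'clock': 1.4, 'q': array([-1.43618411e+00,  3.26214061e-01, -1.92591128e-01,  1.05197548e+00,
       -7.55199255e-06,  1.43657820e+00]), 'joint_velocities': array([ 1.93354196e-03,  8.28100130e-04, -4.43716793e-05,  7.26321990e-04,
        5.06407856e-04, -7.50218976e-04]), 'tau': array([ 1.15388826e-03, -4.43330169e+01,  2.62749982e+01,  1.27297939e-03,
       -2.99398437e-05,  6.40919041e-06]), 'position': array([ 0.14608554, -0.53027617,  0.23127655]), 'eef_rot': array([ 2.49908784e+00, -1.90369673e+00,  9.00410275e-06]), 'contact_force': array([-0.11642265,  0.83588668,  0.17397135]), 'wrist_torque': array([-0.01112895, -0.04418452,  0.02934102]), 'finger_gap': 1.0007715075289372}
```

View pics/a_scene.png

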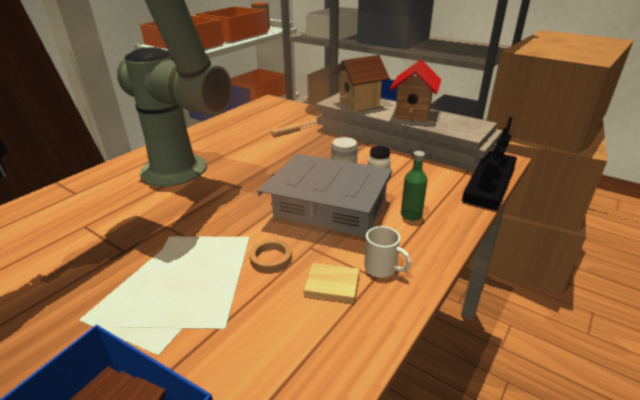

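View pics/a_top.png

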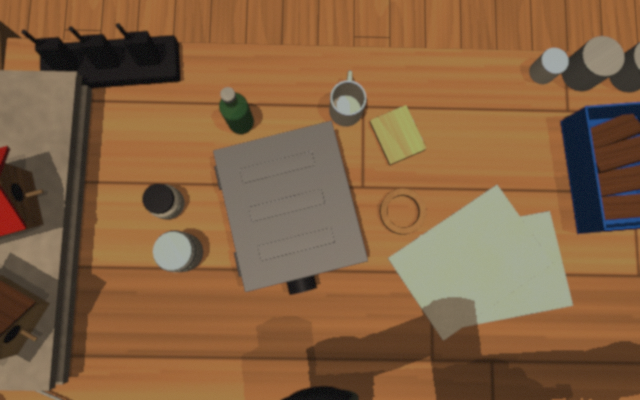

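The top view shows the hood with corners near (215,152), (332,123), (367,262) and (245,291). The tape (403,210), offcut (398,135) and mug (348,100) are in front of it. Next I fit the hood pose using both views.

```bash
cat > h.py <<'E'
from cell import *
import cv2,numpy as np
from scipy.spatial.transform import Rotation as R
def proj(f,p):
    T=np.linalg.inv(f["cam_to_world"]); c=np.atleast_2d(p)@T[:3,:3].T+T[:3,3]
    return np.c_[f["fx"]*c[:,0]/c[:,2]+f["cx"],f["fy"]*c[:,1]/c[:,2]+f["cy"]]
def onplane(f,uv,z):
    T=np.array(f["cam_to_world"]); d=T[:3,:3]@np.array([(uv[0]-f["cx"])/f["fx"],(uv[1]-f["cy"])/f["fy"],1])
    return T[:3,3]+d*(z-T[2,3])/d[2]
def c2w(s,p):  # case->world, s=(x,y,yaw)
    return R.from_euler('z',s[2]).apply(np.atleast_2d(p))+[s[0],s[1],0]
def hood(th,p): # p: (forward from hinge, y, up from underside) -> case
    p=np.atleast_2d(p);a,y,u=p.T
    return np.c_[.1-a*np.cos(th)-u*np.sin(th)*-1*-1 if 0 else .1-a*np.cos(th)+u*np.sin(th),y,.095+a*np.sin(th)+u*np.cos(th)]
E
python3 - <<'E'
from h import *
from scipy.optimize import least_squares
F={c:grab_frame(c) for c in("scene","top")}
for c in F:
    for n in("hood","cabinet","catch","keeper"):
        for d in silhouettes(c,n)[:1]:
            m=d["mask"].astype(np.uint8);k=max(cv2.findContours(m,0,2)[0],key=cv2.contourArea)
            h=cv2.convexHull(k); print(c,n,round(d["score"],2),m.sum(),cv2.boundingRect(k),cv2.approxPolyDP(h,4,True)[:,0].tolist())
    im=F[c]["img"][:,:,::-1]
im=F["scene"]["img"][:,:,::-1]
a=cv2.resize(im[145:245,250:405],None,fx=5,fy=5,interpolation=cv2.INTER_CUBIC);cv2.imwrite("pics/b.png",a)
E
```

```text
scene hood 0.74 5190 (257, 154, 135, 64) [[257, 190], [295, 154], [391, 169], [369, 217], [311, 216], [258, 195]]
scene cabinet 0.96 7400 (258, 154, 134, 82) [[258, 190], [296, 154], [391, 169], [383, 200], [364, 235], [274, 216]]
scene catch 0.69 106 (310, 203, 12, 14) [[311, 203], [321, 209], [312, 216]]
scene keeper 0.55 7597 (257, 154, 134, 83) [[257, 190], [295, 154], [390, 169], [385, 198], [364, 236], [274, 216]]
top hood 0.59 1167 (219, 87, 36, 47) [[223, 88], [232, 88], [247, 102], [254, 120], [249, 131], [233, 132], [223, 118]]
top cabinet 0.91 18644 (214, 121, 154, 174) [[331, 121], [366, 261], [293, 294], [245, 291], [214, 150]]
top keeper 0.76 18655 (213, 120, 154, 175) [[330, 120], [366, 260], [306, 291], [246, 290], [234, 258], [213, 152]]
```

View pics/b.png

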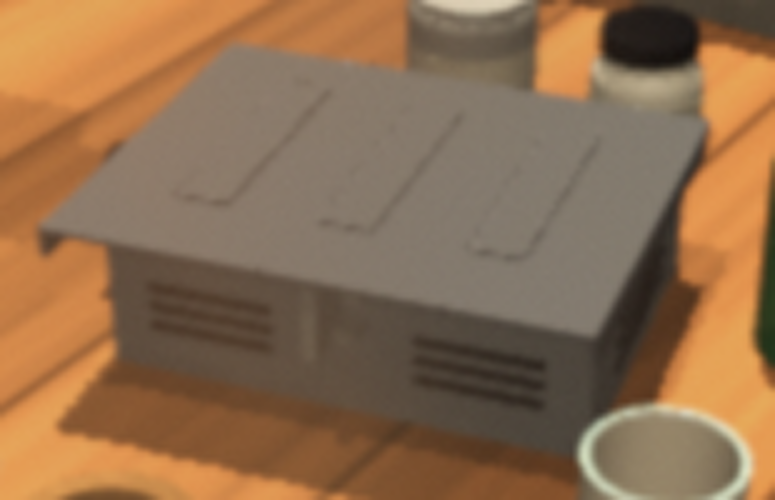

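The crop shows the blade as a light strip at full-image columns 310–313, rows 203–217. The hood's top corners are clear too. Fitting the pose.

```bash
cat >> h.py <<'E'
COR=[(.25,.147,.005),(0,.147,.005),(0,-.147,.005),(.25,-.147,.005)]
E
python3 - <<'E'
from h import *
from scipy.optimize import least_squares
F={c:grab_frame(c) for c in("scene","top")}
O={"scene":np.array([(258,190.6),(296,153.6),(391.4,169.4),(369.6,212)]),"top":np.array([(366.5,261.5),(245.5,290.5),(214.5,151.5),(331.5,122)])}
def res(s,c=None):
    return np.concatenate([(proj(F[k],c2w(s[:3],hood(s[3],COR)))-O[k]).ravel() for k in F if c in(None,k)])
r=least_squares(res,[.4,.1,1.57,.08],loss='soft_l1');s=r.x
print("pose",np.round(s,4),"res",np.round(res(s),1))
for c in F: print(c,np.round(least_squares(lambda q:res(np.r_[q,s[3]],c),s[:3]).x,4))
f=F["scene"]
# blade front vertical edge: 6..; centre strip (311.7,210): find y so that blade front face centre at a=.244,u=-.0235 matches
for uv,a,u in(((311.7,210),.244,-.0235),((310.9,206.0),.234,-.025)):
    q=least_squares(lambda v:proj(f,c2w(s[:3],hood(s[3],[(a,v[0],v[1])])))[0]-uv,[0,u]).x;print("catch y,u",q)
q=least_squares(lambda v:proj(f,c2w(s[:3],[(-.109,v[0],v[1])]))[0]-(322.7,203.9),[0,.07]).x;print("keeper y,z",q)
for n,z in dict(tin=.1,bottle=.1,mug=.09,tape=.022,offcut=.02,jar=.085).items():
    F["top"]=F["top"]
    d=silhouettes("top",n)
    if d: p=onplane(F["top"],tip_of("top",n)[0]["centre"] if tip_of("top",n) else d[0]["centre"],0);print(n,np.round(p,3), np.round(R.from_euler('z',-s[2]).apply(p-[s[0],s[1],0]),3))
for th in(s[3],.6,1.0,1.4,1.7): print(th,np.round(c2w(s[:3],hood(th,[(.25,0,0)])),3))
E
```

```text
pose [0.5558 0.1127 1.8288 0.0444] res [-1.9 -0.2 -0.5 -0.8  0.1 -0.9 -1.4  0.8  1.3 -0.6 -1.3  1.2 -2.1 -2.2
  0.1 -2.1]
scene [0.5578 0.1138 1.8372]
top [0.5543 0.1117 1.8262]
catch y,u [-0.00283118 -0.02344907]
catch y,u [ 0.00328873 -0.01884714]
keeper y,z [-0.01862219  0.08187329]
tin [0.468 0.324 0.   ] [0.227 0.031 0.   ]
bottle [0.762 0.208 0.   ] [ 0.04  -0.224  0.   ]
mug [ 0.79  -0.023  0.   ] [-0.191 -0.192  0.   ]
tape [ 0.566 -0.157  0.   ] [-0.263  0.059  0.   ]
offcut [ 0.795 -0.027  0.   ] [-0.196 -0.196  0.   ]
jar [0.573 0.354 0.   ] [ 0.229 -0.079  0.   ]
0.044389154708719604 [[ 0.594 -0.032  0.106]]
0.6 [[0.583 0.01  0.236]]
1.0 [[0.565 0.079 0.305]]
1.4 [[0.541 0.168 0.341]]
1.7 [[0.522 0.241 0.343]]
```

```bash
cat >> h.py <<'E'
S=np.array([.5558,.1127,1.8288])
def rot(p,mode,s=S):  # tool z: towards case back, pitched down by p; mode 0: jaws lateral, 1: jaws vertical
    z=np.array([np.cos(p),0,-np.sin(p)]); n=np.array([np.sin(p),0,np.cos(p)]); y=np.array([0,1,0])
    x={0:y,1:n,2:-y,3:-n}[mode]
    M=np.c_[x,np.cross(z,x),z]
    return (R.from_euler('z',s[2])*R.from_matrix(M)).as_rotvec()
def tcp(th,depth,y,h,p,s=S): # finger top tip corner on the underside, depth behind edge
    c=hood(th,[(.25-depth,y,0)])-h*np.array([np.sin(p),0,np.cos(p)])
    return c2w(s,c)[0]
E
python3 - <<'E'
from h import *
f=grab_frame("top");F=f
for n in("offcut",): p=onplane(f,(398.3,136.3),.01);print(n,np.round(p,3),np.round(R.from_euler('z',-S[2]).apply(p-[S[0],S[1],0]),3))
for mode in range(4):
  for deg in(0,15,30,45):
    p=np.radians(deg);o=[]
    for th,d in((.06,-.05),(.06,.022),(.3,.022),(.7,.022),(1.1,.022),(1.4,.022)):
        q=ik(tcp(th,d,-.03,.013,p),rot(p,mode)); o.append(None if q is None else np.round(q,2).tolist())
    print(mode,deg,o if deg==15 else [x is not None for x in o])
E
```

```text
offcut [ 0.732 -0.147  0.01 ] [-0.296 -0.104  0.01 ]
0 0 [False, False, False, False, False, False]
0 15 [None, [-0.49, 1.36, 0.69, 2.1, 0.78, -2.87], None, None, [-0.36, 0.97, 0.34, 2.07, 0.91, -2.79], [-0.28, 0.88, 0.22, 2.0, 0.98, -2.73]]
0 30 [True, True, True, True, True, True]
0 45 [True, True, True, True, True, True]
1 0 [False, False, False, False, False, False]
1 15 [None, [-0.49, 1.36, 0.69, 2.1, 0.78, -1.3], None, None, [-0.36, 0.97, 0.34, 2.07, 0.91, -1.22], [-0.28, 0.88, 0.22, 2.0, 0.98, -1.16]]
1 30 [True, True, True, True, True, True]
1 45 [True, True, True, True, True, True]
2 0 [False, False, False, False, False, False]
2 15 [None, [-0.49, 1.36, 0.69, 2.1, 0.78, 0.27], None, None, [-0.36, 0.97, 0.34, 2.07, 0.91, 0.35], [-0.28, 0.88, 0.22, 2.0, 0.98, 0.41]]
2 30 [True, True, True, True, True, True]
2 45 [True, True, True, True, True, True]
3 0 [False, False, False, False, False, False]
3 15 [None, [-0.49, 1.36, 0.69, 2.1, 0.78, 1.84], None, None, [-0.36, 0.97, 0.34, 2.07, 0.91, 1.92], [-0.28, 0.88, 0.22, 2.0, 0.98, 1.98]]
3 30 [True, True, True, True, True, True]
3 45 [True, True, True, True, True, True]
```

Run:
```python
from h import *
p=np.radians(30);r=rot(p,2)
P=tcp(.07,-.05,-.045,.011,p)-[0,0,.025]
grab(30)
movep(P+[0,0,.13],r); move_l(P,.12)
s=get_state();print(P,s["position"],s["clock"],s["contact_force"],np.round(s["q"],2))
f=grab_frame("scene");cv2.imwrite("pics/c.png",cv2.resize(f["img"][100:300,200:460,::-1],None,fx=3,fy=3,interpolation=cv2.INTER_CUBIC))
```

```text
Traceback (most recent call last):
cell.MotionError: the arm cannot take that pose within its joint ranges
```

Run:
```python
from h import *
for deg in(30,35,40,45):
    p=np.radians(deg);r=rot(p,2)
    P=tcp(.07,-.05,-.045,.011,p)-[0,0,.025]
    print(deg,[(d,dz) for d in(0,.05) for dz in(0,.05,.1,.15) if ik(P+[d*.255,-d*.967,dz],r) is not None], np.round(ik(P,r),2) if ik(P,r) is not None else None)
```

```text
30 [(0, 0), (0, 0.05), (0, 0.1)] [-0.52  1.3   0.8   1.95  0.66  0.47]
35 [(0, 0), (0, 0.05), (0, 0.1), (0, 0.15), (0.05, 0), (0.05, 0.05)] [-0.51  1.22  0.69  1.82  0.63  0.54]
40 [(0, 0), (0, 0.05), (0, 0.1), (0, 0.15), (0.05, 0), (0.05, 0.05), (0.05, 0.1)] [-0.49  1.14  0.59  1.71  0.59  0.6 ]
45 [(0, 0), (0, 0.05), (0, 0.1), (0, 0.15), (0.05, 0), (0.05, 0.05), (0.05, 0.1), (0.05, 0.15)] [-0.48  1.07  0.5   1.6   0.55  0.66]
```

Run:
```python
from h import *
p=np.radians(35);r=rot(p,2)
P=tcp(.07,-.04,-.045,.011,p)-[0,0,.028]
movep(P+[0,0,.13],r); move_l(P,.12)
s=get_state();print(P,s["position"],s["clock"],s["contact_force"],np.round(s["q"],2))
f=grab_frame("scene");cv2.imwrite("pics/c.png",cv2.resize(f["img"][100:300,200:460,::-1],None,fx=3,fy=3,interpolation=cv2.INTER_CUBIC))
```

```text
[ 0.64921783 -0.06494326  0.07827275] [ 0.64968871 -0.06514196  0.07919856] 7.3667 [ 0.84447806 -0.42227928 -0.08342977] [-0.5   1.2   0.65  1.79  0.64  0.54]
```

View pics/c.png

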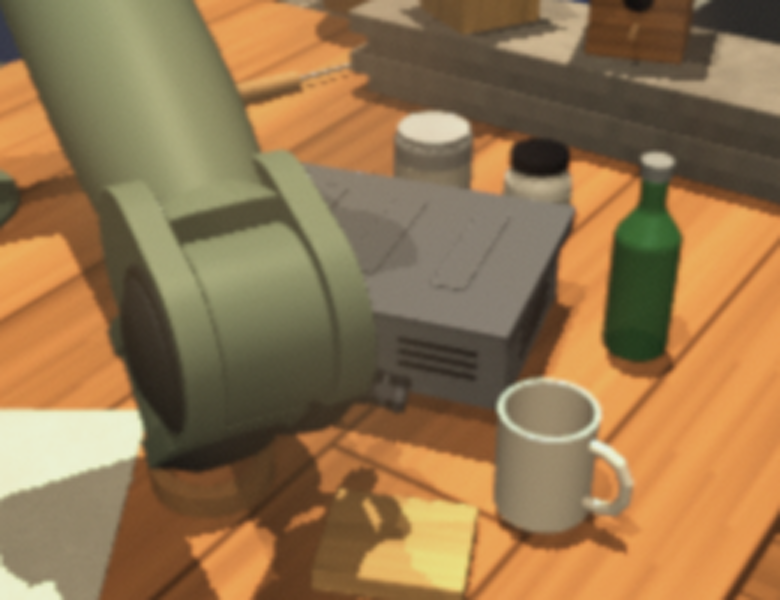

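The fingertip is in front of the overhang at crop (395,390). It is clear of the mug and offcut, and the wrist is above the tape. Next: insert, then push left with force sensing.

Run:
```python
from h import *
p=np.radians(35)
g=lambda y,d:tcp(.07,d,y,.011,p)-[0,0,.028]
print("ins",move_l(g(-.045,.022),.06,until_force=3))
Ry=R.from_euler('z',-S[2])
def st(): 
    s=get_state(); return s["clock"],np.round(Ry.apply(s["position"]-[S[0],S[1],0]),4),np.round(Ry.apply(s["contact_force"]),2)
print(st())
for y in np.arange(-.035,.0,.003):
    move_l(g(y,.022),.03); t=st(); print(round(y,3),t)
    if -t[2][1]>4.3 or abs(t[2][1])>8: break
```

```text
ins False
(8.6, array([-0.1342, -0.045 ,  0.0739]), array([-1.  ,  0.19,  0.45]))
-0.035 (9.0833, array([-0.1339, -0.0349,  0.0741]), array([ 0.35,  0.28, -0.29]))
-0.032 (9.3333, array([-0.1338, -0.0319,  0.074 ]), array([-0.25, -0.44,  0.69]))
-0.029 (9.5833, array([-0.1338, -0.0289,  0.074 ]), array([ 0.2 , -0.1 ,  0.11]))
-0.026 (9.8333, array([-0.1338, -0.0258,  0.074 ]), array([-0.61,  0.13, -0.31]))
-0.023 (10.0833, array([-0.1338, -0.0229,  0.074 ]), array([-0.43,  0.18,  0.07]))
-0.02 (10.3333, array([-0.1338, -0.0199,  0.074 ]), array([-0.05,  0.26,  0.21]))
-0.017 (10.5833, array([-0.1337, -0.0172,  0.074 ]), array([ 0.09, -1.82, -0.61]))
-0.014 (10.8333, array([-0.1338, -0.0141,  0.074 ]), array([ 0.04, -1.5 ,  0.07]))
-0.011 (11.0833, array([-0.1338, -0.011 ,  0.074 ]), array([ 0.74, -2.53, -0.36]))
-0.008 (11.3333, array([-0.1338, -0.008 ,  0.074 ]), array([ 0.21, -4.17, -0.42]))
-0.005 (11.5833, array([-0.1338, -0.005 ,  0.074 ]), array([ 1.38, -3.67, -0.43]))
-0.002 (11.8333, array([-0.1338, -0.002 ,  0.074 ]), array([ 0.62, -4.31, -0.32]))
```

The blade was touched at y≈-0.018 and is now about 16 mm aside at 4.3 N, which matches the spring. Now the lift, monitoring force.

Run:
```python
from h import *
p=np.radians(35);Ry=R.from_euler('z',-S[2])
for th in(.1,.14,.18,.24,.3,.4):
    try: hit=move_l(tcp(th,.022,-.001,.011,p)-[0,0,.012],.05,until_force=18)
    except MotionError as e: print(th,e);break
    s=get_state();print(th,hit,round(s["clock"],2),np.round(Ry.apply(s["position"]-[S[0],S[1],0]),4),np.round(Ry.apply(s["contact_force"]),2))
    if hit: break
print([(t,d,ik(tcp(t,.022,-.001,.011,np.radians(d)),rot(np.radians(d),2)) is not None) for t in(.5,.8,1.1,1.4,1.5) for d in(30,35)])
f=grab_frame("scene");cv2.imwrite("pics/d.png",cv2.resize(f["img"][100:300,200:460,::-1],None,fx=3,fy=3,interpolation=cv2.INTER_CUBIC))
```

```text
0.1 False 12.44 [-0.1332 -0.0014  0.0977] [ 0.11 -4.35  1.79]
0.14 False 12.78 [-0.1324 -0.0011  0.106 ] [-1.9  -4.2   0.94]
0.18 False 13.11 [-0.131  -0.0011  0.1149] [-3.24 -3.55 -0.2 ]
0.24 False 13.53 [-0.1282 -0.0011  0.1283] [-4.96 -3.52  1.06]
0.3 False 13.96 [-0.1247 -0.0011  0.1415] [-5.3  -4.36  1.03]
0.4 False 14.57 [-0.1172 -0.0011  0.1628] [-6.26 -3.99  0.42]
[(0.5, 30, True), (0.5, 35, True), (0.8, 30, True), (0.8, 35, True), (1.1, 30, True), (1.1, 35, True), (1.4, 30, True), (1.4, 35, True), (1.5, 30, True), (1.5, 35, True)]
```

View pics/d.png

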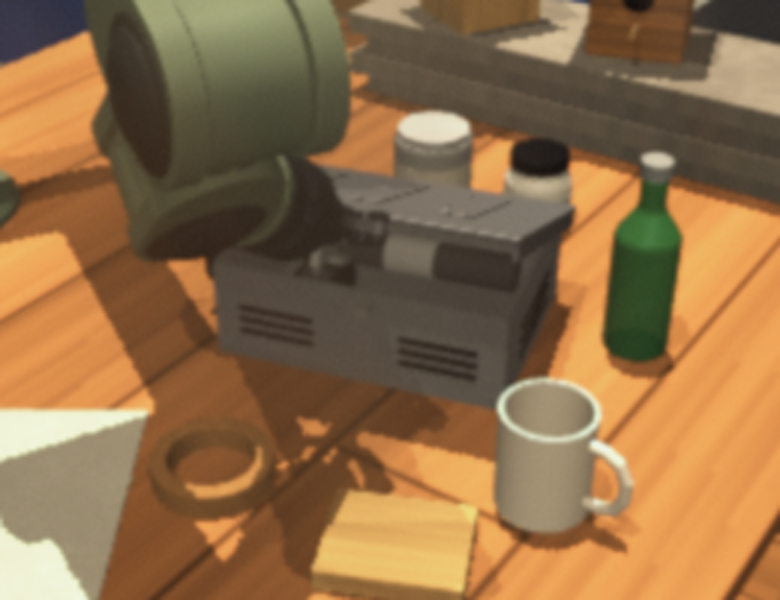

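The hood is open past 0.4 rad and the lever and motor tube are in view. The force pattern suggests the fingertip now bears on the catch's foot. The catch is no longer needed, so I'll back out, shift right and push the panel itself.

Run:
```python
from h import *
p=np.radians(35);Ry=R.from_euler('z',-S[2])
def st(th,hit):
    s=get_state();print(th,hit,round(s["clock"],2),np.round(Ry.apply(s["position"]-[S[0],S[1],0]),4),np.round(Ry.apply(s["contact_force"]),2))
g=lambda th,d,y,dz:tcp(th,d,y,.011,p)-[0,0,dz]
move_l(g(.4,-.035,-.001,.025),.12); st("out",0)
move_l(g(.4,-.035,-.065,.025),.15)
st("in",move_l(g(.4,.03,-.065,.025),.1,until_force=8))
for th in(.45,.6,.75,.9,1.05,1.2,1.35,1.45):
    hit=move_l(g(th,.03,-.065,.01 if th<.6 else 0),.09,until_force=20); st(th,hit)
    if hit: break
f=grab_frame("scene");cv2.imwrite("pics/e.png",cv2.resize(f["img"][60:300,180:460,::-1],None,fx=2.8,fy=2.5,interpolation=cv2.INTER_CUBIC))
```

```text
out 0 15.21 [-0.1682 -0.0004  0.1715] [0.74 0.08 0.62]
in False 16.58 [-0.1096 -0.0649  0.1471] [ 0.36  0.55 -0.78]
0.45 False 17.02 [-0.1046 -0.0655  0.1729] [ 0.14 -0.4  -0.14]
0.6 False 17.63 [-0.0876 -0.0653  0.2114] [ 0.36  1.06 -0.55]
0.75 False 18.15 [-0.0668 -0.0652  0.2366] [ 0.36 -0.03  0.68]
0.9 False 18.67 [-0.0426 -0.0652  0.2588] [0.21 0.29 0.87]
1.05 False 19.18 [-0.0153 -0.0651  0.2772] [-0.4   0.09 -0.02]
1.2 False 19.7 [ 0.0144 -0.0651  0.2914] [0.24 0.08 0.55]
1.35 False 20.22 [ 0.046 -0.065  0.301] [ 0.35 -0.06 -0.39]
1.45 False 20.61 [ 0.0676 -0.065   0.3047] [-0.77  0.15 -0.03]
```

View pics/e.png

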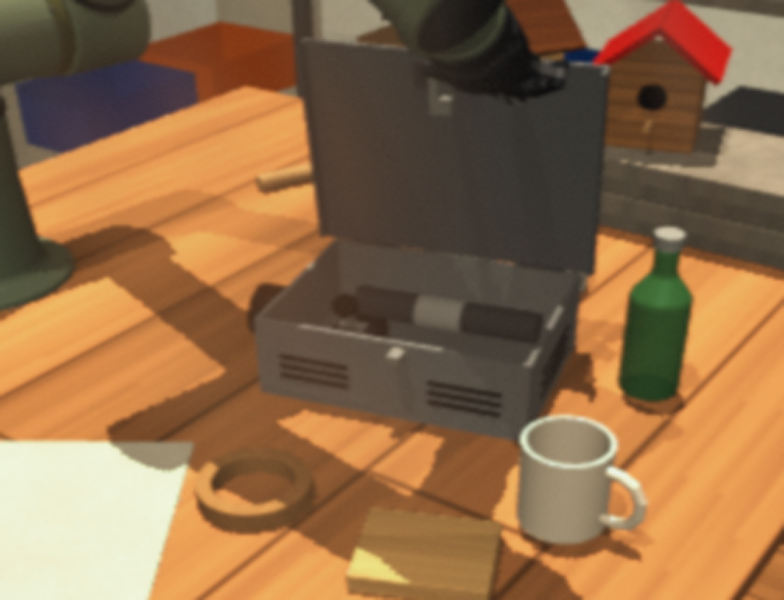

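The hood stands wide open and the arm only touches it lightly. The lever knob is at crop (345,305), i.e. full-image (303,182). Now I retreat and locate the knob.

Run:
```python
from h import *
p=np.radians(35)
P=get_state()["position"]
move_l(P+.12*np.array([.255,-.967,0]),.2)
movep([.45,-.22,.35],[2.499,-1.904,0])
F={c:None for c in("scene","top")}
for c in F:
    F[c]=f=grab_frame(c)
    for n in("lever_tip","lever_base","hood_edge","hood_hinge","keeper","catch_tab"): print(c,n,[(np.round(d["centre"],1).tolist(),round(d["score"],2)) for d in tip_of(c,n)[:2]])
    for d in silhouettes(c,"hood")[:1]: print("hood",round(d["score"],2),cv2.approxPolyDP(cv2.convexHull(max(cv2.findContours(d["mask"].astype(np.uint8),0,2)[0],key=cv2.contourArea)),3,True)[:,0].tolist())
a=cv2.resize(F["top"]["img"][100:320,140:400,::-1],(520,440),interpolation=cv2.INTER_CUBIC)
b=cv2.resize(F["scene"]["img"][150:240,260:400,::-1],(700,450)[:2] if 0 else (280*2,360),interpolation=cv2.INTER_CUBIC)
cv2.imwrite("pics/f.png",a);cv2.imwrite("pics/g.png",b)
print(get_state()["clock"])
```

```text
scene lever_tip [([307.8, 179.6], 0.59)]
scene lever_base [([305.0, 199.1], 0.7)]
scene hood_edge [([338.1, 79.4], 0.84)]
scene hood_hinge [([345.3, 161.5], 0.58)]
scene keeper [([318.7, 203.7], 0.58)]
scene catch_tab [([408.2, 217.5], 0.71), ([338.6, 92.6], 0.63)]
hood 0.57 [[286, 77], [396, 86], [391, 168], [295, 153]]
top lever_tip [([293.1, 242.5], 0.41)]
top lever_base [([288.3, 243.1], 0.62)]
top hood_edge [([225.9, 198.9], 0.94), ([239.0, 120.4], 0.36)]
top hood_hinge [([225.8, 218.9], 0.71), ([169.6, 199.7], 0.35)]
top keeper [([326.1, 189.6], 0.89)]
top catch_tab [([238.3, 198.0], 0.69)]
hood 0.76 [[208, 109], [253, 194], [251, 290], [245, 293], [241, 291], [210, 159], [201, 113]]
23.6
```

View pics/f.png

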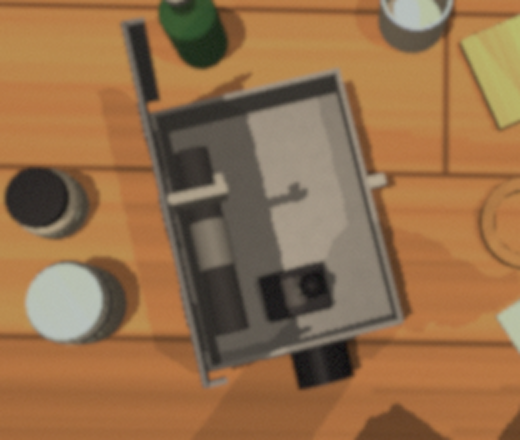

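View pics/g.png

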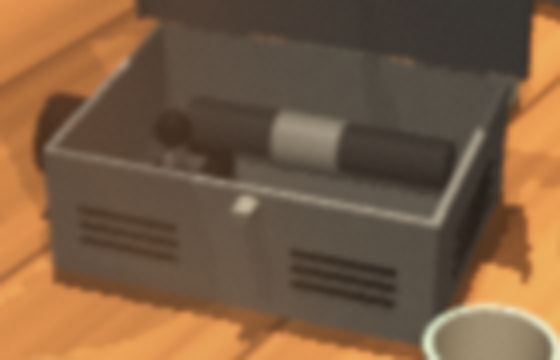

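Run:
```python
from h import *
from scipy.optimize import least_squares
F={c:grab_frame(c) for c in("scene","top")}
def tri(a,b):
    r=least_squares(lambda X:np.r_[proj(F["scene"],X)[0]-a,proj(F["top"],X)[0]-b],[.55,.1,.1]);return r.x,np.round(r.fun,1)
Ry=R.from_euler('z',-S[2])
for n,a,b in(("knob",(303.3,182),(297.5,242)),("edge",(338.1,79.4),(225.9,198.9)),("keeper",(318.7,203.7),(326.1,189.6)),("hinge",(345.3,161.5),(225.8,218.9))):
    X,e=tri(a,b);c=Ry.apply(X-[S[0],S[1],0]);print(n,np.round(X,4),np.round(c,4),e, np.arctan2(c[2]-.095,.1-c[0]) if n=="edge" else "")
X=onplane(F["top"],(288.5,245.5),.035);print("base",np.round(Ry.apply(X-[S[0],S[1],0]),4))
```

```text
knob [0.4897 0.0717 0.0797] [-0.0228  0.0744  0.0797] [-1.2  0.1 -0.6 -0.7] 
edge [0.5379 0.173  0.3477] [0.0628 0.0019 0.3477] [ 0. -0.  0.  0.] 1.4247861657191363
keeper [0.5946 0.0122 0.0805] [-0.1071 -0.0119  0.0805] [ 1.8 -0.2  0.9  1.1] 
hinge [0.5332 0.2165 0.0933] [ 0.1061 -0.0046  0.0933] [-1.5  0.3 -0.6 -0.8] 
base [-0.0027  0.0761  0.035 ]
```

Hood angle reads about 1.42 rad. The knob is at case (-0.023, 0.074, 0.080), consistent with the tripped position. Next: push it to the back with a tilted tool.

Run:
```python
from h import *
p=np.radians(70);r=rot(p,2);Ry=R.from_euler('z',-S[2])
w=lambda x,z,y=.074:c2w(S,[(x,y,z)])[0]
def st(t):
    s=get_state();print(t,round(s["clock"],2),np.round(Ry.apply(s["position"]-[S[0],S[1],0]),4),np.round(Ry.apply(s["contact_force"]),2))
print([ik(w(*a),r) is not None for a in((-.06,.2),(-.06,.062),(.02,.062))])
movep(w(-.06,.2),r);st("above")
print(move_l(w(-.06,.062),.1,until_force=6));st("down")
print(move_l(w(-.02,.062),.05,until_force=10));st("mid")
print(move_l(w(.022,.062),.04,until_force=9));st("end")
f=grab_frame("scene")
```

```text
[True, True, True]
above 24.84 [-0.0606  0.0737  0.2004] [-0.17  0.53  0.84]
False
down 26.38 [-0.0602  0.0736  0.0625] [ 0.59  0.2  -0.17]
False
mid 27.32 [-0.0197  0.0741  0.062 ] [-0.17  1.57 -0.28]
True
end 28.02 [0.0048 0.074  0.0613] [-2.46 -0.97  0.2 ]
```

Run:
```python
from h import *
p=np.radians(70);w=lambda x,z,y=.074:c2w(S,[(x,y,z)])[0]
move_l(w(-.045,.066),.1);move_l(w(-.06,.25),.2)
movep([.45,-.22,.35],[2.499,-1.904,0])
F={c:grab_frame(c) for c in("scene","top")}
for c in F: print(c,[(n,[np.round(d["centre"],1).tolist() for d in tip_of(c,n)[:1]]) for n in("lever_tip","hood_edge","tin","bottle","mug","tape","offcut","jar")])
a=cv2.resize(F["top"]["img"][80:320,140:440,::-1],(600,480),interpolation=cv2.INTER_CUBIC)
b=cv2.resize(F["scene"]["img"][150:240,260:400,::-1],(600,386),interpolation=cv2.INTER_CUBIC)
cv2.imwrite("pics/h.png",a);cv2.imwrite("pics/i.png",b);print(get_state()["clock"])
```

```text
scene [('lever_tip', [[306.1, 175.8]]), ('hood_edge', [[338.6, 80.0]]), ('tin', []), ('bottle', [[409.0, 215.1]]), ('mug', [[379.9, 266.1]]), ('tape', [[267.2, 257.8]]), ('offcut', [[331.4, 284.4]]), ('jar', [])]
top [('lever_tip', [[274.6, 246.2]]), ('hood_edge', [[223.1, 198.0]]), ('tin', [[182.7, 254.8]]), ('bottle', [[241.1, 122.4]]), ('mug', [[344.8, 109.5]]), ('tape', [[401.9, 210.5]]), ('offcut', [[399.4, 136.9]]), ('jar', [[170.7, 203.9]])]
31.8333
```

View pics/h.png

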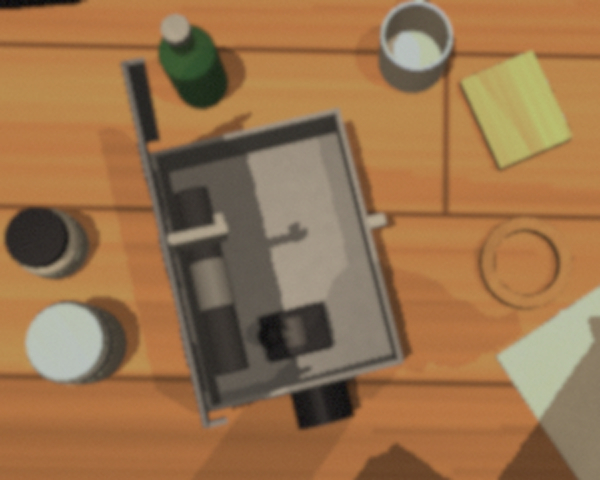

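View pics/i.png

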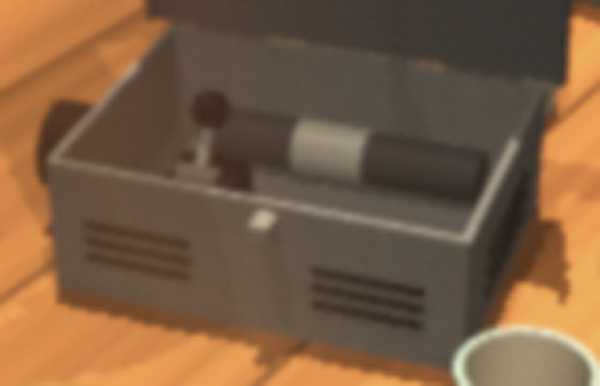

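The knob now sits behind the housing centre, at top (275.5,247.5) and scene (309,175). The bystanders look unmoved. I triangulate to get the lever's angle.

Run:
```python
from h import *
from scipy.optimize import least_squares
F={c:grab_frame(c) for c in("scene","top")}
def tri(a,b):
    r=least_squares(lambda X:np.r_[proj(F["scene"],X)[0]-a,proj(F["top"],X)[0]-b],[.55,.1,.1]);return r.x,np.round(r.fun,1)
Ry=R.from_euler('z',-S[2])
k=[]
for a,b in(((303.3,182),(297.5,242)),((309,175.2),(275.5,247.5))):
    X,e=tri(a,b);c=Ry.apply(X-[S[0],S[1],0]);k.append(c);print(np.round(c,4),e)
print("travel",k[1][0]-k[0][0],"full from 0:",.1*np.sin(.5),"to .85 from 0/.15:",.05*(np.sin(.35)+np.sin(.5)),.05*(np.sin(.35)+np.sin(.35)))
```

```text
[-0.0228  0.0744  0.0797] [-1.2  0.1 -0.6 -0.7]
[0.023  0.075  0.0769] [-0.8  0.1 -0.4 -0.5]
travel 0.045747167917271694 full from 0: 0.0479425538604203 to .85 from 0/.15: 0.041116167302982724 0.03428978074554514
```

```bash
python3 -c "
from h import *
print(get_state()['contact_force'],get_state()['clock']);sign_off()"
```

```text
[ 0.21192406 -0.09364343  0.28983887] 31.9333
the job is handed in; nothing more can be done
```

The hood is standing wide open, the cut-out lever is pushed fully to the back, and I handed the job in at 31.9 s of the 54 s allowed.

- **Catch and hood:** I pushed the catch about 16 mm aside (about 4 N) and held it there while lifting the hood to about 0.4 rad, with forces under 8 N. During the last part of that lift the fingertip seemed to be pushing on the catch's foot. I backed out, moved to the right and pushed the panel itself the rest of the way.
- **Lever:** I pushed the knob back until the force rose by 9 N, where I expected the stop.

**Last checks:**
- **Hood angle:** it measured about 1.42 rad before the lever push. Afterwards the front edge showed within about 3 px of the same place in both images, with the arm clear.
- **Knob travel:** it moved about 46 mm and ended 23 mm behind where I put the pivot (about 24 mm at full travel), so the lever should be past 0.85 rad.
- **Bystanders:** all six still showed upright and in place in the top view. The scene camera's network missed the tin and jar in its last look; it had also missed the tin at the start.
- **Robot:** it was touching nothing at hand-in, with force readings within noise.

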